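# Clear spilled stones and hold back a tumbler's idler arm

### The job

Pick up the wooden push block and sweep all four stones that spilled on the tumbler's deck along the lane into the white catch tray, touching them only with the block. Then, with the block still in the gripper, use it to push the sprung idler arm away from the barrel, well past its ratchet click and nearly to the end stop, and finish while holding it pressed back there with the block. Leave the cactus, cup and dropper bottle where they are.

Things in the scene. Friction and masses are not known exactly. Their poses are not given: they have to be found in the camera images.
- tumbler: stone tumbler, fixed: grey base, deck 34 mm above the table over x -130 to 200, y -170 to 200 mm. Origin on the table; x away from the robot at yaw 0, y to the barrel, -y to the tray, z up (frame of all directions below). Black barrel (100 mm across, top 150 mm above the table) on rollers fills x -36 to 158, y 80 to 180 mm
- lane_mid (a point): middle of the sweeping lane, at tumbler x -65, y -85 mm, on the deck (34 mm above the table). Lane along tumbler y, between steel rims 16 mm high, 6 mm thick, inner faces 55 mm either side in x (110 mm wide); 170 mm long: ends open 85 mm to -y at the deck's edge above the tray, and open 85 mm to +y on the plain deck
- deck_edge (a point): the lane's end: middle of the lane on the deck's edge, where the stones drop about 30 mm into the tray
- tray_in (a point): centre of the inner floor of the white catch tray fixed against the deck's -y edge; inner size 250 mm (x) by 110 mm (y); floor 4 mm above the table, its three outer walls reach 45 mm above the table, the fourth side is the deck's edge
- pivot (a point): vertical pivot of the sprung idler arm, at tumbler x 100, y 30 mm, 67 mm above the table
- idler_hinge (a joint): swing of the idler arm, rad: 0 = at rest, along -x from pivot, wheel on the barrel; grows as its end is pushed to -y, to the stop at 0.42. A spring resists, felt at the post: 3 to 4 N at rest, 8 at the stop. From 0.12 a ratchet tooth rides on the sprung pawl (8 N), clicks over at 0.22 (briefly 1 to 2 N) and is wholly past at 0.33. The pawl never locks: let go, the arm springs back to 0
- push_post (a point): centre of the top of the upright steel post at the idler arm's free end: 18 mm diameter, top 115 mm and bottom 41 mm above the table, 190 mm from the pivot. The arm's bar is 16 mm square, 59 to 75 mm above the table; above that the post stands free to be pushed from its +y side. It goes 77 mm in -y and 16 mm in +x from rest to the stop
- tension_arm: the idler arm as a whole (bar, wheel and post); origin at its pivot, 67 mm above the table; its -x axis points along the bar to the post
- push_block: loose wooden push block, 130 g, standing on the table to the right of the machine: a foot 90 mm long (its x), 26 mm thick (its y) and 40 mm high, with a handle rib above it 60 mm long, 22 mm thick, reaching 88 mm above its underside. Origin at the centre of the underside. Grip the rib across its thickness from above
- stone_a: loose rough six-sided white stone, about 30 mm across and 26 mm tall, 30 g, lying in the lane at the start; origin at its centre
- stone_b: loose rough six-sided white stone, about 28 mm across and 24 mm tall, 30 g, lying in the lane at the start; origin at its centre
- stone_c: loose rough six-sided white stone, about 32 mm across and 28 mm tall, 30 g, lying in the lane at the start; origin at its centre
- stone_d: loose rough six-sided white stone, about 29 mm across and 26 mm tall, 30 g, lying in the lane at the start; origin at its centre
- cactus: bystander: cactus in a clay pot 64 mm across, 125 mm tall; origin under its centre
- cup: bystander: white plastic cup, 72 mm across, 95 mm tall; origin under its centre
- dropper: bystander: small amber dropper bottle, 28 mm across, 68 mm tall; origin under its centre

How it is judged:
By the outcome, as a careful person would: the job done as asked, in the order asked, and still so for the second after the job is handed in, while the arm keeps its last pose, push and grip.
It also fails if it takes over 45 s, if anything falls off the work surface, if the arm or the gripper's body presses on something with over 40 N, if the wrist force passes 120 N, or if a joint passes its speed limit or range.

### The arm

A 6-joint arm with a two-finger parallel gripper is mounted at the origin on the work surface. World frame = base frame: x ahead of the robot, y to its left, z up, the work surface at z = 0. Lengths are in m, angles in rad, forces in N, time in s.
With the tool pointing down it reaches from about 0.325 to 0.85 m from the base axis. Payload 15.5 kg.
Tool frame: the origin (TCP) lies on the front face of the gripper's body, between the roots of the fingers; the fingertips stand 78 mm ahead of it and the grasp point (between the pads) lies 60 mm ahead of it (bot.hold_point_z is the distance from the TCP to the grasp point, in m); z points along the fingers, y is the line along which they close (so a half turn about z gives the same grasp; the last joint's range is limited). The gripper opens to 91 mm and grips with 3 to 60 N. Pads are 32 mm wide; open, the fingers measure 118 mm over their backs; the gripper's body (76 mm by 178 mm) begins 60 mm behind the grasp point.
Start: joints at [1.155, 0.494, 1.345, -0, 1.302, -0.096], TCP at [0.197, 0.593, 0.292] pointing down, gripper open.
Joint ranges: [-2.91, 2.91], [-0.82, 2.16], [0.22, 2.67], [-1.22, 4.37], [0.12, 2.79], [-3.08, 3.08]. Speed limits (rad/s): [1.89, 1.89, 2.57, 3.01, 3.01, 3.01].

### API

Orientations are given as a unit quaternion [w, x, y, z].
In Python, from station import status, eyes, bot gives the robot as it stands.
- The arm moves only by the tool send_rows, never from a script. Its argument "targets" is a list of rows, each a list of 7 numbers: the shift along the tool's x, y, z in cm, then the turn, a rotation vector about the tool's x, y, z in degrees, then the gripper command: -1 is fully open, 1 is shut, values between are in proportion. In form: [[tx, ty, tz, ax, ay, az, claw], ...]. A call has exactly 10 rows; each row shifts and turns the commanded pose from where the row before left it, along the tool's axes as they then stand; what a row does not reach is not made up. A row lasts 1/8 s, in which the tool goes at most 62.5 mm and 10.7 degrees, less where a joint would pass 70% of its speed; a pose out of reach is approached as far as the arm can. A call is refused whole if a number of a shift passes 6.25 or a number of a turn 10.7, either way. A call with a gripper value outside its range is refused whole. The fingers move at their own pace and stop on an object; "force" is the grip in N (left out, the last holds). Time passes only in rows, so rows that do not move let the fingers close, or fill a call up. It gives the time, the measured TCP pose, the force, the opening and the grip force at its end, in the units of the state.
- status.get_obs(): the state, without advancing time (a new reading comes with each control period).
- eyes.snapshot(name): name is "side" or "top"; returns a dict with "pixels" (400x640x3 uint8, red, green, blue), "range_z" (400x640 float32, m along the optical axis (not along the pixel's ray), 0 where there is no reading), "K" (3x3 intrinsics, pixels), "R" (3x3) and "t" (3): a world point X has camera coordinates R X + t. Camera axes: x right, y down, z forward; pixel columns grow to the right and rows downward; lengths in m; the calibration is good to about 2 mm. A picture is of the moment at which its call begins.
- bot.sign_off(): hands the job in; it is judged then, once.
The state is a dict: "time": time; "qpos": joint angles; "dq": joint speeds; "tau": joint torques, N m; "eef_pos": TCP position; "orientation": TCP orientation; "force": force on the tool from outside, world axes, zero at the start; "moment": the same for the moment, N m; "width": finger opening in m; "finger_force": force on a finger pad.
Only numpy, scipy, OpenCV 4.12 (cv2) and the standard library are available. Lean on these libraries where they do the work, as an engineer would, in place of code of your own. Each camera call takes 0.05 s, during which the arm holds its last target. There are 200 camera calls.

## Working session

There is one attempt and no reset: what is moved stays moved. The work goes in short steps, Python scripts to look and compute and a tool call to move; the robot and the scene stay as the last step left them, time stands still between calls to the robot, and variables do not carry over. Pictures are saved under pics/ and viewed, at most 10 in all, crops included, and the job is handed in when it is done.

Besides the shell and the picture viewer there is one more tool, called after ">>>" as a command line: name --pt "numbers of a row" for each row, then --argument value for the rest. send_rows: Moves the arm, as the interface text tells. Its arguments: {"type":"object","properties":{"targets":{"type":"array"},"force":{"type":"number"}},"required":["targets"]}

```bash
mkdir -p pics; ls; python3 - <<'E'
from station import status, eyes, bot
import cv2,numpy as np
o=status.get_obs();print(o['time'],o['eef_pos'],o['orientation'],o['width'],o['force'])
for n in('top','side'):
    s=eyes.snapshot(n);cv2.imwrite(f'pics/{n}0.png',s['pixels'][:,:,::-1]);np.savez(f'{n}0.npz',**s)
    print(n,s['K'].tolist(),s['R'].round(3).tolist(),s['t'].round(3).tolist())
E
```

```text
pics
0.0 [0.19698539 0.59285369 0.29165055] [-1.20742439e-04  1.59720839e-01  9.87162045e-01 -5.79392895e-04] 0.09116083267701643 [ 0.50468939  0.30640571 -0.17291585]
top [[411.785019762108, 0.0, 319.5013167849143], [0.0, 411.785019762108, 197.75135618838053], [0.0, 0.0, 1.0]] [[-0.025, -1.0, -0.002], [-0.993, 0.025, -0.118], [0.118, -0.001, -0.993]] [0.037, 0.524, 1.265]
side [[407.7431211677481, 0.0, 322.29997378918347], [0.0, 407.7431211677481, 204.2751313953634], [0.0, 0.0, 1.0]] [[0.786, -0.618, -0.01], [-0.412, -0.512, -0.754], [0.461, 0.597, -0.657]] [-0.386, 0.283, 0.883]
```

View pics/top0.png

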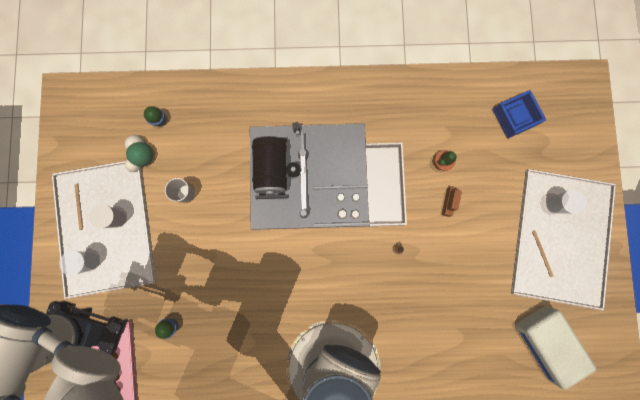

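View pics/side0.png

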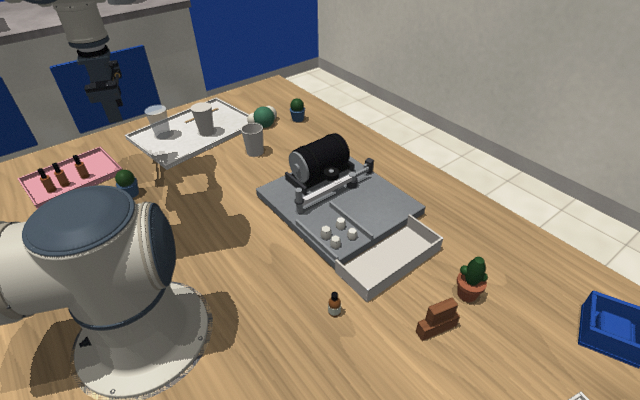

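The top view shows the deck at columns 250–367 and rows 124–228, the tray up to column 406, and the stones near (349,205). The post is at about (303,211), the block at (452,201), the cactus at (444,159) and the dropper at (398,248). The side view confirms this layout, with the block standing upright at about (438,318).

```bash
cat > h.py <<'E'
import numpy as np,cv2
def cloud(s):
    z=s['range_z'];v,u=np.mgrid[:400,:640];K=s['K']
    c=np.stack([(u-K[0,2])/K[0,0]*z,(v-K[1,2])/K[1,1]*z,z],-1)
    X=(c-s['t'])@s['R']; X[z==0]=np.nan; return X
def rect(P):
    (c,wh,a)=cv2.minAreaRect((P[:,:2]*1000).astype(np.float32)); return np.round(c,1),np.round(wh,1),round(a,2)
def ray(s,u,v,h):
    d=s['R'].T@np.linalg.inv(s['K'])@np.array([u,v,1.]);o=-s['R'].T@s['t'];return o+d*(h-o[2])/d[2]
E
python3 - <<'E'
from h import *
for n in('top','side'):
    s=dict(np.load(f'{n}0.npz'));X=cloud(s);p=s['pixels'].astype(int);Z=X[...,2]
    hsv=cv2.cvtColor(s['pixels'],cv2.COLOR_RGB2HSV)
    if n=='top': box=lambda a,b,c,d:(np.add.outer(np.arange(400)*0,np.arange(640))>=a)&(np.add.outer(np.arange(400)*0,np.arange(640))<=b)&(np.add.outer(np.arange(400),np.arange(640)*0)>=c)&(np.add.outer(np.arange(400),np.arange(640)*0)<=d)
    R=(lambda t,sd: box(*(t if n=='top' else sd)))
    m=R((240,415,115,235),(250,445,130,300))
    dk=m&(abs(Z-.034)<.006)&(hsv[...,1]<40)
    print(n,'deck',rect(X[dk]),np.nanmedian(Z[dk]))
    w=R((335,365,185,222),(315,362,212,252))&(Z>.045)&(hsv[...,2]>150)&(hsv[...,1]<60)
    k,l,st,cen=cv2.connectedComponentsWithStats(w.astype(np.uint8))
    for i in range(1,k):
        if st[i,4]>5: P=X[l==i];print(' stone',st[i,4],((P.min(0)+P.max(0))/2*1000).round(),P[:,2].max().round(3))
    b=R((435,468,180,222),(410,465,295,342))&(hsv[...,1]>110)&(Z>.01)
    if n=='top': b&=box(435,468,180,222)
    print(' block all',rect(X[b]),'rib',rect(X[b&(Z>.075)]),np.nanmax(Z[b]),(b&(Z>.075)).sum(),'foot',rect(X[b&(Z>.03)&(Z<.05)]))
    po=R((296,312,200,220),(290,306,185,215))&(Z>.095)
    print(' post',rect(X[po]),X[po].mean(0),np.nanmax(Z[po]),po.sum())
    for nm,t,sd,h in(('cactus',(425,460,145,175),(455,490,250,305),.015),('dropper',(390,406,238,256),(325,343,288,320),.015)):
        q=R(t,sd)&(Z>h);P=X[q];print(' ',nm,P.min(0).round(3),P.max(0).round(3))
E
```

```text
top deck (array([597.9,   0.7]), array([328.4, 483.6]), 0.24) 0.0330336503323248
 stone 42 [557. -56.  50.] 0.055
 stone 17 [ 558. -106.   50.] 0.053
 stone 46 [525. -41.  57.] 0.065
 stone 40 [522. -88.  54.] 0.062
 stone 52 [470. -42.  57.] 0.067
 stone 48 [469. -83.  55.] 0.065
 block all (array([ 504.3, -386. ]), array([27.6, 90.5]), 75.05) rib (array([ 504.2, -385.8]), array([23.4, 59.8]), 74.89) 0.09313731327739598 164 foot (array([ 504.2, -386.5]), array([27.5, 90.5]), 74.29)
 post (array([472.7,  72.4]), array([14.8, 15.1]), 87.14) [0.47264538 0.07269592 0.11355614] 0.12174921524107271 31
  cactus [ 0.6   -0.403  0.017] [ 0.664 -0.339  0.128]
  dropper [ 0.347 -0.228  0.015] [ 0.371 -0.202  0.072]
side deck (array([597.2, 100.8]), array([332.1, 681.3]), 0.01) 0.03503604938134842
 stone 38 [558. -47.  51.] 0.054
 stone 35 [524. -37.  61.] 0.064
 stone 42 [472. -39.  63.] 0.066
 stone 40 [523. -85.  59.] 0.062
 stone 41 [442. -69.  51.] 0.053
 stone 42 [471. -80.  60.] 0.064
 block all (array([ 533.2, -383.6]), array([ 45.9, 153.2]), 89.33) rib (array([ 502.7, -383.9]), array([22.1, 60.9]), 76.12) 0.09202517823985233 358 foot (array([ 503.1, -384.2]), array([26.7, 90.8]), 73.94)
 post (array([471.7,  76.2]), array([17.7, 16.1]), 52.85) [0.47042155 0.07346798 0.10955865] 0.11791593940744596 63
  cactus [ 0.524 -0.401  0.015] [ 0.655 -0.337  0.127]
  dropper [ 0.344 -0.228  0.015] [ 0.37  -0.201  0.071]
```

>>> send_rows --pt "0 0 0 0 0 -3.4 -1" --pt "-2.7 -4.3 0 0 0 0 -1" --pt "-2.7 -4.3 0 0 0 0 -1" --pt "-2.7 -4.3 0 0 0 0 -1" --pt "-2.7 -4.3 0 0 0 0 -1" --pt "-2.7 -4.3 0 0 0 0 -1" --pt "-2.7 -4.3 0 0 0 0 -1" --pt "-2.7 -4.3 0 0 0 0 -1" --pt "-2.7 -4.3 0 0 0 0 -1" --pt "-2.7 -4.3 0 0 0 0 -1" --force 40

```text
time: 1.35
eef_pos: [0.3319, 0.1549, 0.2922]
orientation: [0.0, 0.13, 0.991, 0.0]
force: [1.0, -0.8, 0.1]
width: 0.091
finger_force: 0.0
```

```bash
cat > to.py <<'E'
import sys,numpy as np
from scipy.spatial.transform import Rotation as Ro
from station import status
o=status.get_obs();w,*v=o['orientation'];R=Ro.from_quat([*v,w])
M=R.as_matrix();t=np.array(sys.argv[1:4],float);yaw=float(sys.argv[4])
y=np.radians(yaw);yd=np.array([np.cos(y),np.sin(y),0]);z=np.array([0,0,-1.]);T=np.stack([np.cross(yd,z),yd,z],1)
print('t',o['time'],'pos',(o['eef_pos']*1000).round(1),'yaw',np.degrees(np.arctan2(M[1,1],M[0,1])).round(2),'width',round(o['width'],4),'F',o['force'].round(1),'M',o['moment'].round(2),'fing',o['finger_force'])
print('turn deg',np.degrees(Ro.from_matrix(M.T@T).as_rotvec()).round(2),'shift cm now',(M.T@(t/1000-o['eef_pos'])*100).round(2),'after turn',(T.T@(t/1000-o['eef_pos'])*100).round(2))
E
python3 to.py 503.5 -385.3 292 75
```

```text
t 1.35 pos [331.9 154.9 292.2] yaw 75.04 width 0.091 F [ 1.  -0.8  0.1] M [-0.01 -0.04  0.06] fing 0.0
turn deg [0.   0.01 0.04] shift cm now [-3.053e+01 -4.776e+01  2.000e-02] after turn [-3.056e+01 -4.774e+01  2.000e-02]
```

>>> send_rows --pt "-2.7 -4.3 0 0 0 0 -1" --pt "-2.7 -4.3 0 0 0 0 -1" --pt "-3.0 -4.7 0 0 0 0 -1" --pt "-3.0 -4.7 0 0 0 0 -1" --pt "-3.1 -4.8 0 0 0 0 -1" --pt "-3.1 -4.8 0 0 0 0 -1" --pt "-3.3 -5.1 0 0 0 0 -1" --pt "-3.3 -5.1 0 0 0 0 -1" --pt "-3.3 -5.1 0 0 0 0 -1" --pt "-3.0 -4.7 0 0 0 0 -1"

```text
time: 2.6
eef_pos: [0.5036, -0.3843, 0.2919]
orientation: [-0.0, 0.131, 0.991, 0.0]
force: [1.6, 0.1, 0.1]
width: 0.0914
finger_force: 0.0
```

```bash
python3 to.py 503.5 -385.3 124 75
```

```text
t 2.6 pos [ 503.6 -384.3  291.9] yaw 74.99 width 0.0914 F [1.6 0.1 0.1] M [-0.03  0.01 -0.03] fing 0.0
turn deg [ 0.01 -0.02 -0.01] shift cm now [-0.02 -0.1  16.79] after turn [-0.02 -0.1  16.79]
```

Descend and grip.

>>> send_rows --pt "0 0 3.5 0 0 0 -1" --pt "0 0 3.5 0 0 0 -1" --pt "0 0 3.5 0 0 0 -1" --pt "0 0 3.5 0 0 0 -1" --pt "0 0 1.8 0 0 0 -1" --pt "0 0 1.0 0 0 0 -1" --pt "0 0 0 0 0 0 0" --pt "0 0 0 0 0 0 1" --pt "0 0 0 0 0 0 1" --pt "0 0 0 0 0 0 1" --force 50

```text
time: 3.85
eef_pos: [0.5035, -0.3823, 0.1247]
orientation: [0.0, 0.13, 0.991, -0.0]
force: [0.0, 0.0, 0.4]
width: 0.0542
finger_force: 0.0
```

```bash
python3 to.py 503.5 -385.3 124 75
```

```text
t 3.85 pos [ 503.5 -382.3  124.7] yaw 75.02 width 0.0542 F [0.  0.  0.4] M [-0.01  0.02  0.02] fing 0.0
turn deg [-0.02  0.04  0.02] shift cm now [-0.07 -0.29  0.08] after turn [-0.07 -0.29  0.07]
```

>>> send_rows --pt "0 -0.2 0 0 0 0 1" --pt "0 0 0 0 0 0 1" --pt "0 0 0 0 0 0 1" --pt "0 0 0 0 0 0 1" --pt "0 0 0 0 0 0 1" --pt "0 0 0 0 0 0 1" --pt "0 0 -1 0 0 0 1" --pt "0 0 -3 0 0 0 1" --pt "0 0 -4 0 0 0 1" --pt "0 0 -4 0 0 0 1" --force 50

```text
time: 5.1
eef_pos: [0.5028, -0.384, 0.2461]
orientation: [0.0, 0.13, 0.991, -0.0]
force: [0.3, -0.7, -1.4]
width: 0.022
finger_force: 50.0
```

```bash
python3 to.py 497.5 -100 250 90; python3 - <<'E'
from station import eyes
import cv2
from h import *
s=eyes.snapshot('side');np.savez('side1.npz',**s)
cv2.imwrite('pics/side1.png',cv2.resize(s['pixels'][150:350,300:540,::-1],(720,600)))
s=eyes.snapshot('top');np.savez('top1.npz',**s)
E
```

```text
t 5.1 pos [ 502.8 -384.   246.1] yaw 75.02 width 0.022 F [ 0.3 -0.7 -1.4] M [-0.02 -0.01 -0.01] fing 49.99957501888275
turn deg [-1.000e-02  1.000e-02 -1.498e+01] shift cm now [ 7.85 27.3  -0.39] after turn [ 0.53 28.4  -0.39]
```

View pics/side1.png

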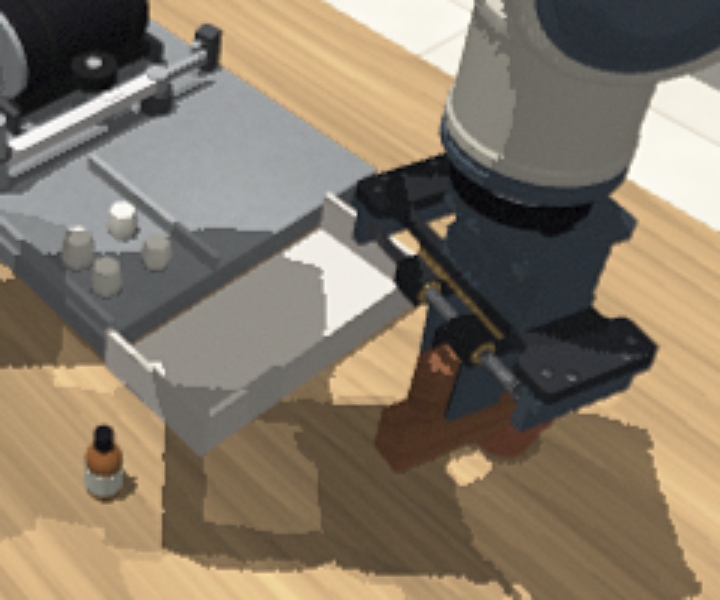

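The block is gripped and level, in the crop around (470,420). Next I turn it square and carry it over the stones to the lane's +y end.

>>> send_rows --pt "0 0 0 0 0 -7.5 1" --pt "0 0 0 0 0 -7.5 1" --pt "0 4.0 0 0 0 0 1" --pt "0.1 5 0 0 0 0 1" --pt "0.1 5 0 0 0 0 1" --pt "0.1 5.5 0 0 0 0 1" --pt "0.1 5.5 0 0 0 0 1" --pt "0.1 5.5 0 0 0 0 1" --pt "0 5 0 0 0 0 1" --pt "0 4.4 0 0 0 0 1"

```text
time: 6.45
eef_pos: [0.4973, 0.0167, 0.2444]
orientation: [0.0, -0.0, 1.0, 0.0]
force: [0.7, -0.6, -0.6]
width: 0.0221
finger_force: 50.0
```

```bash
python3 to.py 497 15 161 90; python3 - <<'E'
from station import eyes
import cv2
from h import *
for n in('top','side'):
    s=eyes.snapshot(n);np.savez(n+'2.npz',**s);X=cloud(s);hsv=cv2.cvtColor(s['pixels'],cv2.COLOR_RGB2HSV)
    b=(hsv[...,1]>120)&((hsv[...,0]<10)|(hsv[...,0]>172))&(abs(X[...,0]-.5)<.07)&(abs(X[...,1]-.015)<.06)&(X[...,2]>.1)&(X[...,2]<.24)
    print(n,b.sum(),X[b].min(0),X[b].max(0),rect(X[b]))
    w=(hsv[...,2]>90)&(hsv[...,1]<60)&(X[...,2]>.054)&(X[...,2]<.075)&(abs(X[...,0]-.4975)<.05)&(X[...,1]>-.13)&(X[...,1]<.03)
    k,l,st,c=cv2.connectedComponentsWithStats(w.astype(np.uint8))
    for i in range(1,k):
        if st[i,4]>8:P=X[l==i];print(st[i,4],P.min(0).round(3),P.max(0).round(3))
    cv2.imwrite(f'pics/{n}2.png',cv2.resize(s['pixels'][130:290,240:440,::-1],(750,600)))
E
```

```text
t 6.45 pos [497.3  16.7 244.4] yaw 90.04 width 0.0221 F [ 0.7 -0.6 -0.6] M [0.   0.   0.02] fing 49.9987256526947
turn deg [0.   0.01 0.04] shift cm now [ 0.03 -0.17  8.34] after turn [ 0.03 -0.17  8.34]Traceback (most recent call last):
  File "<stdin>", line 7, in <module>
    return umr_minimum(a, axis, None, out, keepdims, initial, where)
ValueError: zero-size array to reduction operation minimum which has no identity
```

```bash
python3 - <<'E'
from station import eyes
import cv2
from h import *
s=eyes.snapshot('side');X=cloud(s);hsv=cv2.cvtColor(s['pixels'],cv2.COLOR_RGB2HSV)
b=(hsv[...,1]>110)&(abs(X[...,0]-.5)<.07)&(abs(X[...,1]-.015)<.06)&(X[...,2]>.1)&(X[...,2]<.24)
P=X[b];print(b.sum())
if b.sum(): print(P.min(0),P.max(0),rect(P))
cv2.imwrite('pics/side2.png',cv2.resize(s['pixels'][110:270,240:440,::-1],(750,600)))
E
```

```text
605
[0.45093036 0.0044793  0.12151019] [0.54340857 0.03362199 0.2115042 ] (array([497.1,  19.1]), array([92.5, 29.1]), 0.16)
```

View pics/side2.png

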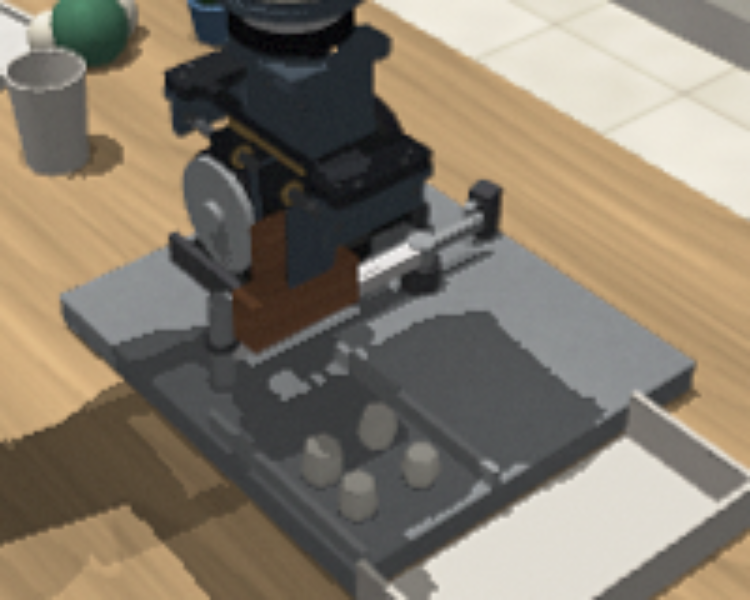

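The block is square and centred on the lane, and all four stones sit ahead of it near (370,460) in the crop. Lowering it now.

>>> send_rows --pt "0 -0.2 2 0 0 0 1" --pt "0 0 2.5 0 0 0 1" --pt "0 0 2 0 0 0 1" --pt "0 0 1 0 0 0 1" --pt "0 0 0.7 0 0 0 1" --pt "0 0 0 0 0 0 1" --pt "0 -1 0 0 0 0 1" --pt "0 -1 0 0 0 0 1" --pt "0 -1 0 0 0 0 1" --pt "0 -1 0 0 0 0 1"

```text
time: 7.8
eef_pos: [0.4978, -0.028, 0.1624]
orientation: [0.0, 0.0, 1.0, 0.0]
force: [0.3, 1.8, -0.5]
width: 0.0215
finger_force: 50.0
```

```bash
python3 to.py 497 -132 161 90
```

```text
t 7.8 pos [497.8 -28.  162.4] yaw 90.0 width 0.0215 F [ 0.3  1.8 -0.5] M [0.23 0.   0.03] fing 50.0000524520874
turn deg [ 0.    0.01 -0.  ] shift cm now [  0.08 -10.4    0.13] after turn [  0.08 -10.4    0.14]
```

>>> send_rows --pt "0 -1 0.1 0 0 0 1" --pt "0 -1 0 0 0 0 1" --pt "0 -1 0 0 0 0 1" --pt "0 -1 0 0 0 0 1" --pt "0 -1 0 0 0 0 1" --pt "0 -1 0 0 0 0 1" --pt "0 -1 0 0 0 0 1" --pt "0 -1 0 0 0 0 1" --pt "0 -1 0 0 0 0 1" --pt "0 -1 0 0 0 0 1"

```text
time: 9.05
eef_pos: [0.4978, -0.1278, 0.1612]
orientation: [0.0, -0.0, 1.0, -0.0]
force: [-0.8, 0.4, -0.5]
width: 0.0217
finger_force: 50.0
```

```bash
python3 to.py 497 -132 161 90;  python3 - <<'E'
from station import eyes
import cv2
s=eyes.snapshot('side')
cv2.imwrite('pics/side3.png',cv2.resize(s['pixels'][140:300,260:460,::-1],(750,600)))
E
```

```text
t 9.05 pos [ 497.8 -127.8  161.2] yaw 90.02 width 0.0217 F [-0.8  0.4 -0.5] M [ 0.07  0.03 -0.03] fing 49.99971270561218
turn deg [-0.    0.    0.02] shift cm now [ 0.08 -0.42  0.02] after turn [ 0.08 -0.42  0.02]
```

View pics/side3.png

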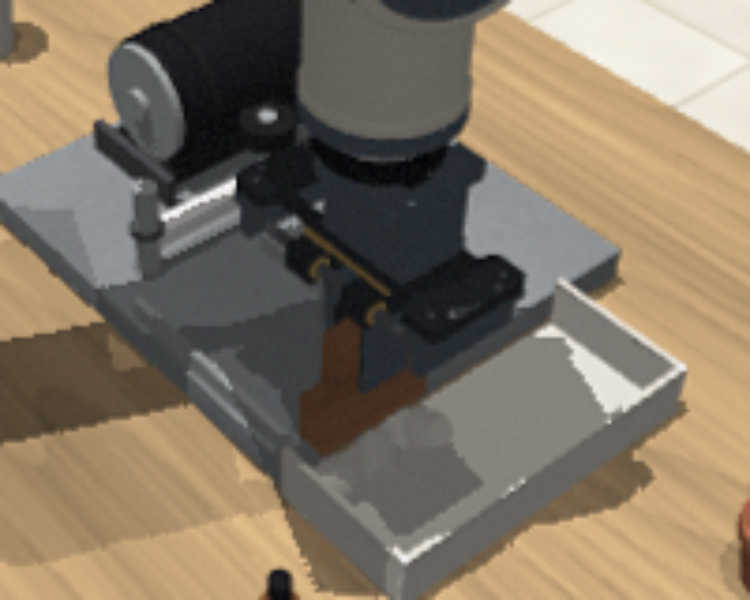

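The stones appear to have dropped into the tray shadow near (400,440). I'll push slightly further, then lift and check.

>>> send_rows --pt "0 -1 0 0 0 0 1" --pt "0 -0.8 0 0 0 0 1" --pt "0 0 0 0 0 0 1" --pt "0 0 0 0 0 0 1" --pt "0 0 -2 0 0 0 1" --pt "0 0 -4 0 0 0 1" --pt "0 0 -4 0 0 0 1" --pt "0 5 0 0 0 0 1" --pt "0 5 0 0 0 0 1" --pt "0 5 0 0 0 0 1"

```text
time: 10.35
eef_pos: [0.4974, 0.0066, 0.2614]
orientation: [0.0, -0.0, 1.0, 0.0]
force: [1.9, -0.3, -1.3]
width: 0.0219
finger_force: 50.0
```

```bash
python3 to.py 472 112 205 90;  python3 - <<'E'
from station import eyes
import cv2
from h import *
s=eyes.snapshot('side')
cv2.imwrite('pics/side4.png',cv2.resize(s['pixels'][150:310,260:460,::-1],(750,600)))
for n in ('top','side'):
    s=eyes.snapshot(n) if n=='side' else dict(np.load('top0.npz'));X=cloud(s)
    m=(X[...,0]>.35)&(X[...,0]<.70)&(X[...,1]<-.14)&(X[...,1]>-.23)&(X[...,2]>.014)&(X[...,2]<.05)
    k,l,st,c=cv2.connectedComponentsWithStats(m.astype(np.uint8))
    for i in range(1,k):
        if st[i,4]>12:P=X[l==i];print(n,st[i,4],(P.mean(0)*1000).round(),P[:,2].max().round(3))
    s=dict(np.load(n+'0.npz'));X=cloud(s)
    for x0 in np.arange(.44,.535,.01):
        q=(abs(X[...,0]-x0)<.005)&(X[...,1]>.086)&(X[...,1]<.2)&(X[...,2]>.042)
        if q.sum(): P=X[q];print(n,'x',round(x0,2),q.sum(),'y',P[:,1].min().round(3),P[:,1].max().round(3),'zmax',P[:,2].max().round(3))
E
```

```text
t 10.35 pos [497.4   6.6 261.4] yaw 90.01 width 0.0219 F [ 1.9 -0.3 -1.3] M [0.04 0.02 0.  ] fing 49.998584389686584
turn deg [0.   0.02 0.01] shift cm now [ 2.54 10.54  5.64] after turn [ 2.54 10.54  5.64]
top 97 [ 690. -184.   36.] 0.049
top 59 [ 436. -186.   40.] 0.049
top 38 [ 363. -209.   38.] 0.05
top x 0.53 83 y 0.124 0.198 zmax 0.111
side 293 [ 689. -183.   33.] 0.049
side 273 [ 513. -162.   25.] 0.035
side 374 [ 439. -180.   33.] 0.049
side 93 [ 358. -223.   37.] 0.05
side x 0.47 2 y 0.086 0.088 zmax 0.114
side x 0.52 1 y 0.127 0.127 zmax 0.042
side x 0.53 141 y 0.124 0.199 zmax 0.114
```

View pics/side4.png

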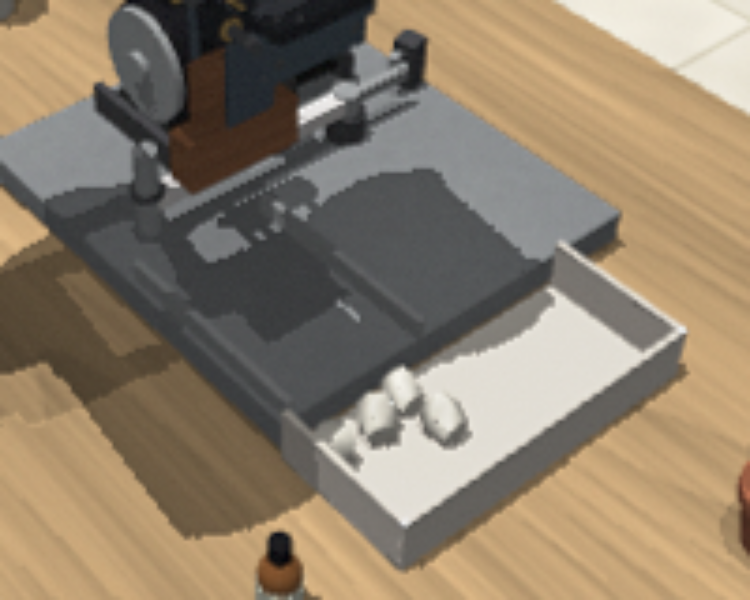

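All four stones lie in the tray, in the crop at about (345–445, 385–445), and the lane is empty. Now I go over the post to its +y side.

>>> send_rows --pt "1.5 2 0 0 0 0 1" --pt "1.6 4 0 0 0 0 1" --pt "0 3 0 0 0 0 1" --pt "0 1.6 0 0 0 0 1" --pt "0 0 0 0 0 0 1" --pt "0 0 2 0 0 0 1" --pt "0 0 2 0 0 0 1" --pt "0 0 1.3 0 0 0 1" --pt "0 0 0.5 0 0 0 1" --pt "0 0 0 0 0 0 1" --force 60

```text
time: 11.7
eef_pos: [0.4668, 0.1106, 0.2032]
orientation: [-0.0, -0.0, 1.0, -0.0]
force: [0.2, -0.0, -0.4]
width: 0.0216
finger_force: 60.0
```

```bash
python3 to.py 466 95 203 90; python3 - <<'E'
from station import eyes
import cv2
s=eyes.snapshot('side')
cv2.imwrite('pics/side5.png',cv2.resize(s['pixels'][110:270,220:420,::-1],(750,600)))
E
```

```text
t 11.7 pos [466.8 110.6 203.2] yaw 90.0 width 0.0216 F [ 0.2 -0.  -0.4] M [-0.   -0.03  0.04] fing 59.99960482120514
turn deg [-0.   -0.01  0.  ] shift cm now [ 0.08 -1.56  0.02] after turn [ 0.08 -1.56  0.02]
```

View pics/side5.png

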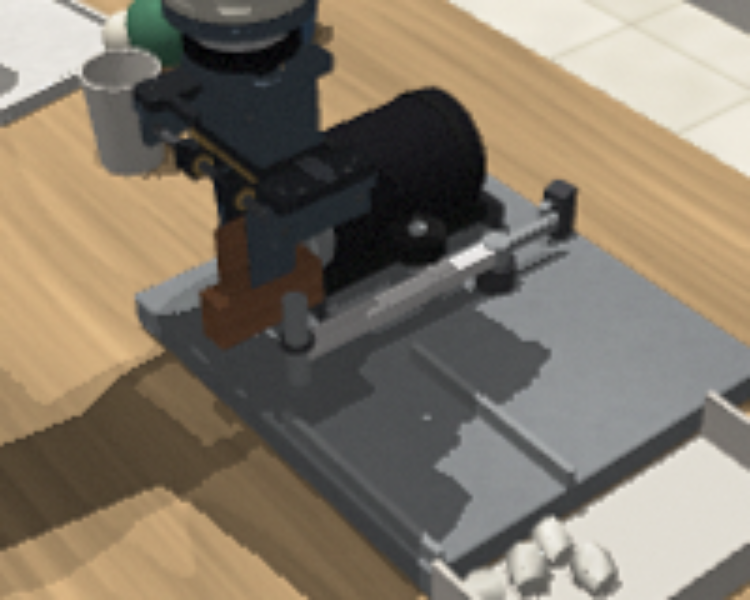

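The block is on the +y side of the post, which is at about (295,320) in the crop, with clearance. Pushing now.

>>> send_rows --pt "0 -0.8 0 0 0 0 1" --pt "0 -0.6 0 0 0 0 1" --pt "0 -0.6 0 0 0 0 1" --pt "0 -0.6 0 0 0 0 1" --pt "-0.1 -0.6 0 0 0 0 1" --pt "-0.1 -0.6 0 0 0 0 1" --pt "-0.1 -0.6 0 0 0 0 1" --pt "-0.1 -0.6 0 0 0 0 1" --pt "-0.1 -0.6 0 0 0 0 1" --pt "-0.1 -0.6 0 0 0 0 1"

```text
time: 13.0
eef_pos: [0.4721, 0.0487, 0.203]
orientation: [-0.001, -0.0, 1.0, 0.0]
force: [-0.7, 6.6, -1.4]
width: 0.0218
finger_force: 60.0
```

```bash
python3 to.py 480 23 203 90
```

```text
t 13.0 pos [472.1  48.7 203. ] yaw 90.01 width 0.0218 F [-0.7  6.6 -1.4] M [ 1.52  0.37 -0.01] fing 60.000430941581726
turn deg [ 0.03 -0.08  0.01] shift cm now [-0.79 -2.57 -0.  ] after turn [-0.79 -2.57 -0.  ]
```

>>> send_rows --pt "-0.1 -0.5 0 0 0 0 1" --pt "-0.1 -0.5 0 0 0 0 1" --pt "-0.1 -0.5 0 0 0 0 1" --pt "-0.1 -0.4 0 0 0 0 1" --pt "-0.1 -0.3 0 0 0 0 1" --pt "-0.1 -0.3 0 0 0 0 1" --pt "0 0 0 0 0 0 1" --pt "0 0 0 0 0 0 1" --pt "0 0 0 0 0 0 1" --pt "0 0 0 0 0 0 1"

```text
time: 14.25
eef_pos: [0.4791, 0.0241, 0.2031]
orientation: [0.0, -0.0, 1.0, 0.0]
force: [3.3, 9.5, -4.6]
width: 0.0218
finger_force: 60.0
```

```bash
python3 to.py 480 22 203 90; python3 - <<'E'
from station import eyes
import cv2
from h import *
s=eyes.snapshot('side');X=cloud(s)
hsv=cv2.cvtColor(s['pixels'],cv2.COLOR_RGB2HSV)
m=(X[...,2]>.09)&(X[...,2]<.12)&(X[...,0]>.46)&(X[...,0]<.52)&(X[...,1]>-.03)&(X[...,1]<.012)&(hsv[...,1]<90)
P=X[m];print('post',m.sum(),P.min(0).round(4),P.max(0).round(4))
b=(hsv[...,1]>110)&(abs(X[...,0]-.48)<.07)&(abs(X[...,1]-.02)<.06)&(X[...,2]>.07)&(X[...,2]<.19)
print('block',b.sum(),X[b].min(0).round(4),X[b].max(0).round(4),rect(X[b]))
cv2.imwrite('pics/side6.png',cv2.resize(s['pixels'][130:290,240:440,::-1],(750,600)))
E
```

```text
t 14.25 pos [479.1  24.1 203.1] yaw 90.01 width 0.0218 F [ 3.3  9.5 -4.6] M [ 2.27 -0.81  0.11] fing 59.999908804893494
turn deg [0.06 0.05 0.01] shift cm now [-0.09 -0.21  0.01] after turn [-0.09 -0.21  0.01]
post 83 [ 0.4789 -0.0081  0.091 ] [0.5075 0.0119 0.1185]
block 500 [0.4336 0.0081 0.0821] [0.523  0.0363 0.1712] (array([478.4,  21.6]), array([27.7, 89.5]), 88.67)
```

View pics/side6.png

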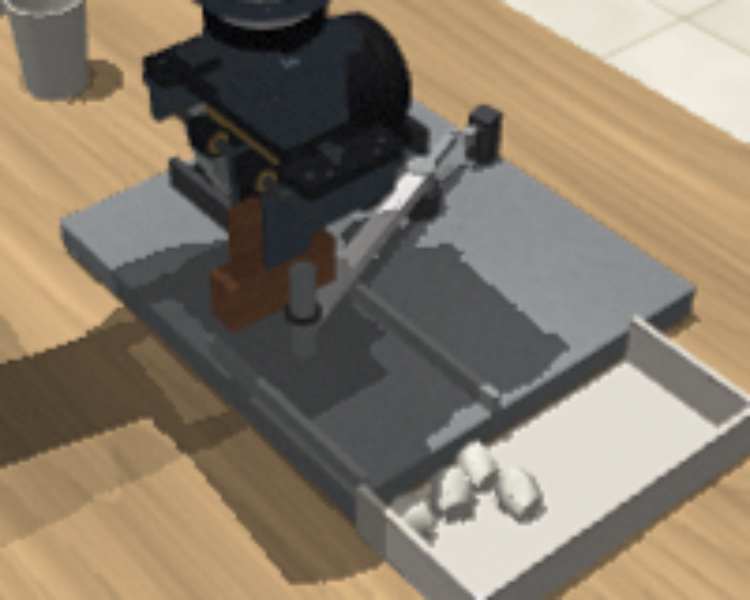

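The post at (303,290) is pressed back by the block, with the arm at about 0.39 rad, and the stones are still in the tray. I'll nudge it 2 mm more and settle.

>>> send_rows --pt "0 -0.1 0 0 0 0 1" --pt "0 -0.1 0 0 0 0 1" --pt "0 0 0 0 0 0 1" --pt "0 0 0 0 0 0 1" --pt "0 0 0 0 0 0 1" --pt "0 0 0 0 0 0 1" --pt "0 0 0 0 0 0 1" --pt "0 0 0 0 0 0 1" --pt "0 0 0 0 0 0 1" --pt "0 0 0 0 0 0 1"

```text
time: 15.55
eef_pos: [0.4795, 0.0222, 0.2033]
orientation: [0.001, -0.0, 1.0, 0.001]
force: [5.5, 10.9, -4.1]
width: 0.022
finger_force: 60.0
```

```bash
python3 to.py 480 22 203 90; python3 - <<'E'
from station import eyes
from h import *
s=eyes.snapshot('side');X=cloud(s)
hsv=cv2.cvtColor(s['pixels'],cv2.COLOR_RGB2HSV)
m=(X[...,2]>.09)&(X[...,2]<.12)&(X[...,0]>.46)&(X[...,0]<.52)&(X[...,1]>-.03)&(X[...,1]<.012)&(hsv[...,1]<90)
print('post',X[m].min(0).round(4))
s0=dict(np.load('side0.npz'));Y=cloud(s0)
m=(Y[...,2]>.09)&(Y[...,2]<.12)&(Y[...,0]>.45)&(Y[...,0]<.50)&(Y[...,1]>.05)&(Y[...,1]<.09)
print('post rest',Y[m].min(0).round(4))
for nm,b in(('cactus',(455,490,250,305)),('dropper',(325,343,288,320)),('cup',(240,265,122,156))):
    a=(slice(b[2],b[3]),slice(b[0],b[1]));print(nm,[np.round(np.nanmedian(Z[a][Z[a][...,2]>.015],0),4) for Z in(Y,X)])
E
```

```text
t 15.55 pos [479.5  22.2 203.3] yaw 90.0 width 0.022 F [ 5.5 10.9 -4.1] M [ 2.38 -1.09  0.14] fing 60.000364780426025
turn deg [0.06 0.1  0.  ] shift cm now [-0.05 -0.02  0.03] after turn [-0.05 -0.02  0.03]
post [ 0.4794 -0.0101  0.0907]
post rest [0.4635 0.0663 0.0905]
cactus [array([ 0.6174, -0.3747,  0.07  ]), array([ 0.6172, -0.3744,  0.0687])]
dropper [array([ 0.3529, -0.2186,  0.0435]), array([ 0.353 , -0.2188,  0.0436])]
cup [array([0.5515, 0.4408, 0.0694]), array([0.5516, 0.4408, 0.069 ])]
```

```bash
python3 -c "
from station import bot
print(bot.sign_off())"
```

```text
the job is handed in; nothing more can be done
None
```

I handed the job in at about 15.6 s: all four stones are in the tray, the block is holding the idler arm back at about 0.40 rad (stop at 0.42), and the cactus, cup and dropper bottle have not moved.

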